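# Hang a connecting rod on the swinging weigh hook

### The arm

A 7-joint arm with a two-finger parallel gripper is mounted at the origin on the work surface. World frame = base frame: x ahead of the robot, y to its left, z up, the work surface at z = 0. Lengths are in m, angles in rad, forces in N, time in s.
With the tool pointing down it reaches from about 0.425 to 1.025 m from the base axis. Payload 9.4 kg.
Tool frame: the origin (TCP) lies midway between the tips of the shut fingers; the grasp point (between the pads) lies 19 mm behind it (robot.hold_point_z is the distance from the TCP to the grasp point, in m); z points along the fingers, y is the line along which they close (so a half turn about z gives the same grasp; the last joint's range is limited). The gripper opens to 85 mm and grips with 20 to 120 N. Pads are 22 mm wide; open, the fingers measure 114 mm over their backs; the gripper's body (76 mm by 85 mm) begins 54 mm behind the grasp point. The pads swing forward as they close: fully open they stand 13 mm farther back than shut.
Start: joints at [1.105, 0.599, -0.003, 1.599, 0.002, 0.943, -0.08], TCP at [0.275, -0.671, 0.231] pointing down, gripper open.
Joint ranges: [-2.57, 2.57], [-0.35, 1.97], [-1.29, 1.29], [0.11, 2.56], [-1.05, 4.19], [0.11, 1.86], [-2.63, 2.63]. Speed limits (rad/s): [2.22, 2.22, 3.01, 3.01, 3.14, 3.14, 3.14].

### API

Orientations are given as a unit quaternion [x, y, z, w].
In Python, from rig import robot, viewer gives the robot as it stands. The module is installed in compiled form; this text tells all that it offers.
- The arm moves only by the shell command python3 -m inch 'ROWS' [OPENING] [FORCE]. ROWS is JSON, a list of rows, each a list of 6 numbers: the shift along the tool's x, y, z in mm, then the turn, a rotation vector about the tool's x, y, z in rad. A call has 1 to 12 rows; each row shifts and turns the commanded pose from where the row before left it, along the tool's axes as they then stand; what a row does not reach is not made up. A row lasts 1/10 s, in which the tool goes at most 50 mm and 8.59 degrees, less where a joint would pass 70% of its speed; a pose out of reach is approached as far as the arm can. A call is refused whole if a number of a shift passes 50 or a number of a turn 0.15, either way. A call with a gripper value outside its range is refused whole. OPENING is the closure, from 0 (fully open) to 1 (shut), set as the call begins (- or left out, the last holds). The fingers move at their own pace and stop on an object; FORCE is the grip in N (left out, the last holds). Time passes only in rows, so rows that do not move let the fingers close. It gives the time, the measured TCP pose, the force, the opening and the grip force at its end, in the units of the state.
- robot.read_state(): the state, without advancing time (a new reading comes with each control period).
- viewer.camera(name): name is "scene" or "top"; returns (picture, depth): 480x640x3 uint8, red, green, blue; 480x640 float32, m along the optical axis (not along the pixel's ray), 0 where there is no reading.
- viewer.camera_model(name): a dict with "mtx" (3x3 intrinsics, pixels), "position" and "orientation" of the camera in the world. Camera axes: x right, y down, z forward; pixel columns grow to the right and rows downward; lengths in m; the calibration is good to about 2 mm. A picture is of the moment at which its call begins. camera_model takes no time and is no camera call.
- robot.job_done(): hands the job in; it is judged then, once.
The state is a dict: "t": time; "joint_positions": joint angles; "joint_vel": joint speeds; "effort": joint torques, N m; "position": TCP position; "tool_rot": TCP orientation; "wrist_force": force on the tool from outside, world axes, zero at the start; "wrist_torque": the same for the moment, N m; "grip_width": finger opening in m; "grasp_force": force on a finger pad.
Only numpy, scipy, OpenCV 4.12 (cv2) and the standard library are available. Lean on these libraries where they do the work, as an engineer would, in place of code of your own. Each camera call takes 0.05 s, during which the arm holds its last target. There are 200 camera calls.

### The job

The red hook of the weighing stand swings freely: stop it with one light touch so that it leans quietly a little aside against you, lead it slowly back to plumb and let go, so that it hangs still. Then hang the connecting rod with the yellow mark, from the rack, on the hook's bar by its small-end eye: slide the eye over the red button, push it home until you feel it press on the brass collar with about 4 N, never knocking or forcing the hook, and set its weight on the bar. Let go so gently that hook and rod hang practically still with the eye at the collar, and leave the other rods and the things on the bench alone.

Things in the scene. Friction and masses are not known exactly. Their poses are not given: they have to be found in the camera images.
- stand: Fixed blue weighing stand (post, beam at 430-460 mm height, grey read-out box). Its origin lies on the table exactly below the hook's seat when the hook hangs plumb. Its x axis is level and runs along the hook's bar from the button towards the post (away from the robot), y to the left, z up. Post 270 mm and foot 180-330 mm from the origin along +x; beam and clevis reach forward to x = 80 mm. Before x = 40 mm only the hook is there.
- pivot (a point): The hook's hinge point on the stand: stand frame (120, 0, 400) mm. The hinge axis is the stand's x axis, so the hook swings only sideways, along the stand's y, with almost no damping: left alone it swings on through the whole job (period about 0.8 s). The hinge hangs on the scale's spring: it sinks about 1 mm per newton of load (the empty hook hangs at the stated heights within 1 mm, the yellow rod pulls it down 3.5 to 5.5 mm).
- hook (a joint): Swing angle of the hook in rad: 0 plumb, positive when the bar is swung towards the stand's +y; end stops at +-0.75. At the start it is let go at 0.3 to 0.45 rad. Mass 0.4 kg (varies), so held aside it leans on you with only about 0.25 N per 0.1 rad. The hook takes at most 25 N from anything that touches it: close in slowly on the bar from outside the swing, go on past plumb until it leans on you without bouncing, then lead it back.
- seat (a point): Point on the axis of the hook's bar, 30 mm behind the button (+x); 190 mm below the hinge axis, 210 mm above the table when plumb. Its axes are the stand's, swinging with the hook. The bar is a straight round red rod, 10 mm in diameter, along x. On it, behind the seat, a brass stop collar (28 mm in diameter, 8 mm long) is clamped where the last user left it: its front face is 14 to 28 mm behind the seat.
- elbow (a point): Rear end of the bar, 65 mm behind the seat; the red shank rises here, leaning back to the hinge. The collar's place is not measured: find it by feel (an eye touching it has its centre 3 to 17 mm behind the seat). Hook and collar hardly give along the bar; arm and grip give some mm: creep up at 5 mm/s and stop by feel at about 4 N; over 9 N is too much. Ease off about 1 mm before lowering.
- button (a point): Centre of the red ball-shaped button, 18 mm in diameter, on the bar's free end that faces the robot: 30 mm in front of the seat (-x) and 4 mm above the bar's axis, so it stands 8 mm above the bar's top and is flush with its underside.
- rod_yellow_eye (a point): Centre of the small-end eye of the rod with the yellow mark. Eye: bore 22 mm, outer diameter 38 mm, 22 mm long along its axis (the rod's x), flat flanks on its +-y sides to grip (38 mm apart), so that the bore stays free. The bore clears the button by 2 mm all round; hanging, the eye's centre lies 6 mm below the bar's axis.
- rod_yellow: Steel connecting rod with a yellow band on its shank, bearing cap off, standing upright in one of the rack's three grooves (which one varies). Origin: centre of its underside (the two parting faces, 82 mm over both, 22 mm thick); z up along the rod, x along the eye's axis; the eye's centre is 125 mm above the origin, overall height 144 mm. Mass about 0.45 kg (varies). Lift it straight up out of the 14 mm deep groove.
- rod_plain: Same rod without mark, stays standing in the rack. Origin and axes as for the yellow one.
- rod_blue: Same rod with a blue band, stays standing in the rack. Origin and axes as for the yellow one.
- rack: Fixed wooden rack 206 x 110 mm, floor 12 mm, 26 mm high; three grooves side by side along its x, 64 mm apart, the rods' eye axes along its x.
- hammer: Brass hammer with red handle, 240 mm, lying; leave alone.
- spanner: Steel spanner, 180 mm, lying; leave alone.
- carton: White box 110 x 90 x 75 mm; leave alone.
- shell: Half-round brass bearing shell, 57 mm; leave alone.
- wrist_pin: Steel pin, 22 mm thick, 66 mm long, lying; leave alone.
- bolt_pot: Steel pot 72 mm wide, 55 mm high; leave alone.
Things that resemble listed ones, but are neither listed nor needed, are in the scene too. Leave any turquoise look-alike of the rod_yellow alone.

How it is judged:
On the way, in this order (a step that is already met when the one before it is completed fails the run):
1. the hook is stopped by a touch: it leans aside against the hand or what it holds (more than 0.04 rad off plumb, slower than 0.2 rad/s, pressed with more than 0.05 N) for 0.4 s ((value of joint hook above 0.04 rad or value of joint hook below -0.04 rad) and velocity of joint hook between -0.2 and 0.2 rad/s and contact force between hook and anything else above 0.05 N and distance between rod_yellow_eye and seat above 0.025 m), for 0.4 s.
2. led back and let go, the hook hangs untouched, still and plumb (within 0.035 rad, under 0.2 rad/s) for 0.7 s, the yellow rod not yet on it (value of joint hook between -0.035 and 0.035 rad and velocity of joint hook between -0.2 and 0.2 rad/s and contact force between hook and anything else below 0.02 N and distance between rod_yellow_eye and seat above 0.025 m), for 0.7 s.
3. the yellow rod's eye is threaded on the bar between button and collar (x of rod_yellow_eye in the frame of seat between -0.012 and 0.022 m and y of rod_yellow_eye in the frame of seat between -0.011 and 0.011 m and z of rod_yellow_eye in the frame of seat between -0.014 and 0.014 m), for 0.05 s.
4. the eye is pushed home against the brass collar (pressed on it with more than 2 N) (all of step 3 and contact force between rod_yellow and collar_c0 above 2 N), for 0.1 s.
At the end, for the whole second after the job is handed in: The yellow rod hangs by its eye on the bar, touching the collar or within 3 mm of it, released, within 0.15 rad of upright, slower than 0.15 m/s; the hook is within 0.08 rad of plumb and slower than 0.5 rad/s; the other two rods stand upright (all of step 3 and distance between rod_yellow_eye and collar_c0 below 0.0195 m and value of joint hook between -0.08 and 0.08 rad and velocity of joint hook between -0.5 and 0.5 rad/s and contact force between rod_yellow and hook above 1.5 N and angle between each of rod_yellow, rod_plain, rod_blue's own z axis and vertical below 0.15 rad and linear speed of rod_yellow below 0.15 m/s).
It fails at once if the hook is touched with more than 25 N (contact force between hook and anything else above 25 N).
It fails at once if the rod is pressed on the collar with more than 9 N (contact force between rod_yellow and collar_c0 above 9 N).
It fails at once if another rod is moved by more than 15 mm (distance of any of rod_plain, rod_blue from where it was at the start of the episode above 0.015 m).
It fails at once if another thing on the bench is moved by more than 25 mm (distance of any of hammer, spanner, carton, shell, wrist_pin, bolt_pot from where it was at the start of the episode above 0.025 m).
It also fails if it takes over 72 s, if anything falls off the work surface, if the arm or the gripper's body presses on something with over 40 N, if the wrist force passes 120 N, or if a joint passes its speed limit or range.

## Working session

There is one attempt and no reset: what is moved stays moved. The work goes in short steps, Python scripts to look and compute and a shell command to move; the robot and the scene stay as the last step left them, time stands still between calls to the robot, and variables do not carry over. Pictures are saved under pics/ and viewed, at most 10 in all, crops included, and the job is handed in when it is done.

```bash
mkdir -p pics; cat > h.py <<'E'
import numpy as np, cv2
from scipy.spatial.transform import Rotation as R
from rig import robot, viewer
def cam(n):
    p,d=viewer.camera(n); m=viewer.camera_model(n)
    return p,d,m
def pts(d,m):
    K=np.array(m["mtx"]); v,u=np.mgrid[:480,:640]
    c=np.stack([(u-K[0,2])/K[0,0]*d,(v-K[1,2])/K[1,1]*d,d],-1)
    return c@R.from_quat(m["orientation"]).as_matrix().T+np.array(m["position"])
E
python3 - <<'E'
from h import *
for n in("scene","top"):
    p,d,m=cam(n); cv2.imwrite(f"pics/{n}0.png",p[:,:,::-1]); np.savez(f"{n}0.npz",p=p,d=d)
    print(n,m)
s=robot.read_state();print(s["t"],s["position"],s["tool_rot"],s["wrist_force"],s["grip_width"])
E
```

```text
scene {'mtx': array([[490.4246618 ,   0.        , 320.68182119],
       [  0.        , 490.4246618 , 242.14779937],
       [  0.        ,   0.        ,   1.        ]]), 'position': array([ 1.09225128, -0.10475429,  1.22860266]), 'orientation': array([ 0.74505983,  0.61097555, -0.17256829, -0.20448694])}
top {'mtx': array([[445.13100418,   0.        , 313.8046719 ],
       [  0.        , 445.13100418, 235.97378425],
       [  0.        ,   0.        ,   1.        ]]), 'position': array([0.40991219, 0.02261005, 1.60037497]), 'orientation': array([-0.70337555,  0.71001258, -0.02616126,  0.02146057])}
0.1 [ 0.27462753 -0.67051182  0.23049427] [ 9.81164381e-01  1.93173394e-01 -2.07508631e-04 -6.74086650e-04] [0.33775284 0.63953021 0.71718574] 0.0855204098901116
```

View pics/scene0.png

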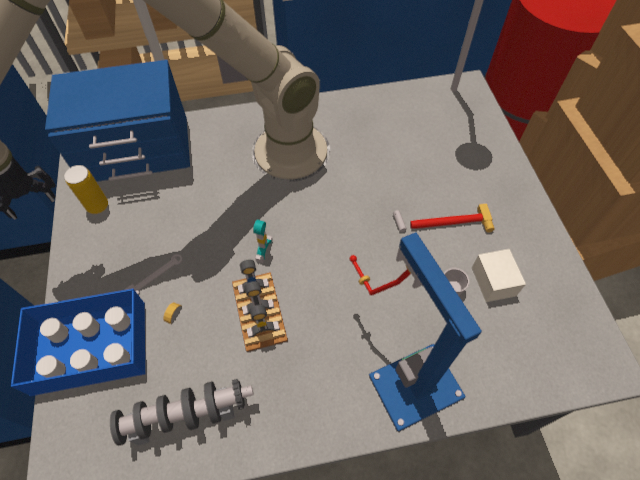

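View pics/top0.png

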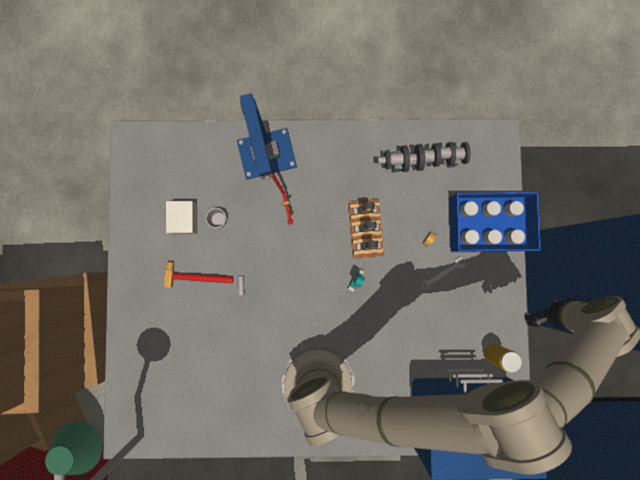

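The scene view shows the stand with the hook button at about (353,258), the rack with three rods at (258,310), and the turquoise look-alike at (262,240). The top view shows the beam from (243,95) to (270,178), the button at (290,221), and the rack at (366,228).

```bash
python3 - <<'E'
from h import *
for n in("top","scene"):
    z=np.load(f"{n}0.npz");p,d=z["p"],z["d"];m=viewer.camera_model(n);P=pts(d,m)
    hsv=cv2.cvtColor(p,cv2.COLOR_RGB2HSV)
    blue=(hsv[...,0]>95)&(hsv[...,0]<125)&(hsv[...,1]>120)&(d>0)
    for lo,hi in((.450,.47),(.008,.04)):
        k=blue&(P[...,2]>lo)&(P[...,2]<hi)&(P[...,0]>.45)&(P[...,1]>-.1)
        q=P[k]
        if len(q)>20:
            r=cv2.minAreaRect((q[:,:2]*1000).astype(np.float32)); print(n,"blue",lo,len(q),q[:,2].mean(),r,cv2.boxPoints(r).round(0).tolist())
    red=((hsv[...,0]<6)|(hsv[...,0]>174))&(hsv[...,1]>150)&(P[...,2]>.1)&(P[...,2]<.45)&(P[...,0]>.3)
    q=P[red];print("red",len(q)); i=np.argsort(q[:,0])[::max(1,len(q)//15)];print(q[i].round(3).tolist())
    # rack
    b=(P[...,0]>.4)&(P[...,0]<.75)&(P[...,1]<-.05)&(P[...,1]>-.3)
    for lo,hi in((.02,.03),(.125,.16)):
        k=b&(P[...,2]>lo)&(P[...,2]<hi);q=P[k]
        r=cv2.minAreaRect((q[:,:2]*1000).astype(np.float32));print("rack",lo,len(q),r)
        nn,L,st,c=cv2.connectedComponentsWithStats(k.astype(np.uint8))
        for j in range(1,nn):
            if st[j,4]>15: print("  cc",st[j].tolist(),P[L==j].mean(0).round(4),P[L==j].min(0).round(3),P[L==j].max(0).round(3))
    yel=(hsv[...,0]>22)&(hsv[...,0]<34)&(hsv[...,1]>150)&b&(P[...,2]>.03);print("yel",yel.sum(),P[yel].mean(0))
    x0,y0,x1,y1=(335,185,395,265) if n=="top" else (220,210,300,355)
    cv2.imwrite(f"pics/{n}_rack.png",cv2.resize(p[y0:y1,x0:x1,::-1],None,fx=5 if n=="scene" else 7,fy=4 if n=="scene" else 7))
E
```

```text
top blue 0.45 1026 0.46230230493430635 ((756.2132568359375, 165.32875061035156), (211.51109313964844, 36.08015441894531), 12.964512825012207) [[649.0, 159.0], [657.0, 124.0], [863.0, 171.0], [855.0, 207.0]]
top blue 0.008 1044 0.014785902846093124 ((818.5771484375, 180.31781005859375), (147.18264770507812, 186.23095703125), 13.712369918823242) [[725.0, 253.0], [769.0, 72.0], [912.0, 107.0], [868.0, 288.0]]
red 126
[[0.544, 0.09, 0.225], [0.549, 0.089, 0.232], [0.553, 0.08, 0.22], [0.564, 0.087, 0.212], [0.575, 0.096, 0.222], [0.582, 0.093, 0.215], [0.592, 0.099, 0.217], [0.614, 0.105, 0.218], [0.626, 0.108, 0.22], [0.636, 0.108, 0.216], [0.643, 0.11, 0.233], [0.649, 0.11, 0.232], [0.654, 0.115, 0.255], [0.66, 0.122, 0.276], [0.665, 0.127, 0.296], [0.669, 0.132, 0.306]]
rack 0.02 461 ((582.4398803710938, -178.34671020507812), (145.4302978515625, 369.0196533203125), 79.05995178222656)
  cc [351, 203, 12, 4, 34] [ 0.6271 -0.143   0.0259] [ 0.621 -0.162  0.021] [ 0.633 -0.122  0.03 ]
  cc [350, 212, 30, 7, 89] [ 0.5901 -0.1678  0.0259] [ 0.579 -0.221  0.02 ] [ 0.6   -0.118  0.03 ]
  cc [
[... 2829 characters left out ...]
42, 323, 14, 8, 50] [ 0.5925 -0.208   0.026 ] [ 0.585 -0.224  0.021] [ 0.601 -0.188  0.03 ]
  cc [244, 330, 41, 15, 206] [ 0.6294 -0.1707  0.0257] [ 0.617 -0.222  0.02 ] [ 0.64  -0.118  0.03 ]
rack 0.125 582 ((546.538330078125, -175.898193359375), (152.9335174560547, 38.0307502746582), 4.264929294586182)
  cc [240, 260, 16, 15, 186] [ 0.4855 -0.1801  0.1466] [ 0.47  -0.2    0.125] [ 0.496 -0.162  0.159]
  cc [244, 282, 17, 15, 191] [ 0.5489 -0.1757  0.1469] [ 0.534 -0.195  0.125] [ 0.559 -0.157  0.159]
  cc [249, 305, 18, 15, 205] [ 0.6129 -0.1705  0.1474] [ 0.596 -0.19   0.125] [ 0.623 -0.152  0.16 ]
yel 0 [nan nan nan]<stdin>:21: RuntimeWarning: Mean of empty slice.
  ret = um.true_divide(
```

View pics/scene_rack.png

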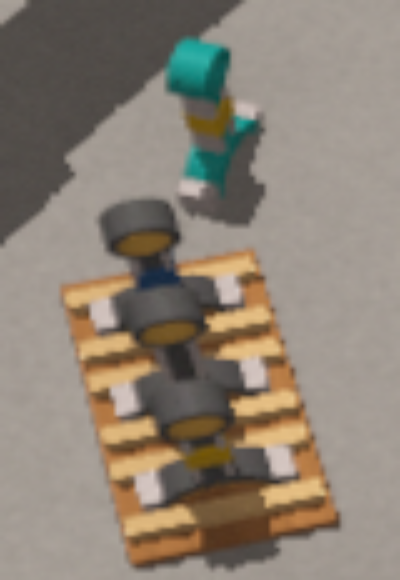

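```bash
python3 -m inch '[[36,-32.5,0,0,0,0],[36,-32.5,0,0,0,0],[36,-32.5,0,0,0,0],[36,-32.5,0,0,0,0],[36,-32.5,0,0,0,0],[36,-32.5,0,0,0,0],[36,-32.5,0,0,0,0],[36,-32.5,0,0,0,0],[36,-32.5,0,0,0,0],[36,-32.5,0,0,0,0],[36,-32.5,0,0,0,0],[36,-32.5,0,0,0,0]]' 1
python3 -m inch '[[36,-32.5,0,0,0,0],[36,-32.5,0,0,0,0],[30,-25,0,0,0,0],[16,-17,0,0,0,0.081],[0,0,20,0,0,0.081],[0,0,20,0,0,0]]'
cat > sw.py <<'E'
from h import *
import sys
# button centroid via red blob: ray -> hook angle. N top pictures
N=int(sys.argv[1]); res=[]
for i in range(N):
    p,d,m=cam("top"); t=robot.read_state()["t"]
    hsv=cv2.cvtColor(p,cv2.COLOR_RGB2HSV);P=pts(d,m)
    k=((hsv[...,0]<6)|(hsv[...,0]>174))&(hsv[...,1]>150)&(P[...,2]>.19)&(P[...,2]<.26)&(P[...,0]>.5)&(P[...,0]<.575)&(P[...,1]<.3)
    q=P[k]; ax=np.array([.9744,.225]);la=np.array([-.225,.9744]); o=np.array([.576,.122])
    q2=q[:,:2]-o; res.append((t,k.sum(),(q2@la).mean(),(q2@ax).min(),q[:,2].mean()))
    print(np.round(res[-1],4).tolist())
s=robot.read_state();print(s["position"],s["wrist_force"])
E
python3 sw.py 10
```

```text
t: 1.3
position: [0.5271, -0.1444, 0.2312]
tool_rot: [0.981, 0.193, -0.0, -0.0]
wrist_force: [0.7, 0.2, -0.8]
grip_width: 0.0
grasp_force: 0.0
t: 1.9
position: [0.5958, -0.001, 0.1909]
tool_rot: [0.994, 0.113, 0.0, -0.0]
wrist_force: [-0.5, -0.4, -0.6]
grip_width: -0.0004
grasp_force: 0.0
[1.95, 45.0, 0.0444, -0.0414, 0.2236]
[2.0, 43.0, 0.0523, -0.0406, 0.2257]
[2.05, 45.0, 0.0529, -0.04, 0.2258]
[2.1, 44.0, 0.0464, -0.04, 0.2234]
[2.15, 44.0, 0.0326, -0.0412, 0.2216]
[2.2, 38.0, 0.0144, -0.0396, 0.2192]
[2.25, 37.0, -0.0058, -0.0404, 0.2182]
[2.3, 30.0, -0.0256, -0.0391, 0.2209]
[2.35, 28.0, -0.0411, -0.0401, 0.225]
[2.4, 29.0, -0.0505, -0.0394, 0.2256]
[ 0.59566606 -0.00269869  0.19203723] [ 0.24871073 -0.12537085  0.42814097]
```

```bash
python3 -m inch '[[0,-20,0,0,0,0],[0,-20,0,0,0,0],[0,-8,0,0,0,0],[0,-2,0,0,0,0],[0,-1.5,0,0,0,0],[0,-1.5,0,0,0,0],[0,-1.5,0,0,0,0],[0,-1.5,0,0,0,0],[0,-1.5,0,0,0,0],[0,-1.5,0,0,0,0],[0,-1.5,0,0,0,0],[0,-1.5,0,0,0,0]]'
python3 -m inch '[[0,-1.5,0,0,0,0],[0,-1.5,0,0,0,0],[0,-1.5,0,0,0,0],[0,-1.5,0,0,0,0],[0,-1.5,0,0,0,0],[0,-1.5,0,0,0,0],[0,-1.5,0,0,0,0],[0,-1.5,0,0,0,0],[0,-1.5,0,0,0,0],[0,-1.5,0,0,0,0],[0,-1.5,0,0,0,0],[0,-1.5,0,0,0,0]]'
python3 sw.py 8
```

```text
t: 3.6
position: [0.5814, 0.058, 0.1912]
tool_rot: [0.994, 0.113, -0.0, 0.0]
wrist_force: [-0.2, -0.2, 0.2]
grip_width: -0.0001
grasp_force: 0.0
t: 4.8
position: [0.5773, 0.0756, 0.1913]
tool_rot: [0.994, 0.113, -0.0, -0.0]
wrist_force: [-0.1, -0.4, -0.2]
grip_width: -0.0
grasp_force: 0.0sw.py:10: RuntimeWarning: Mean of empty slice.
  q2=q[:,:2]-o; res.append((t,k.sum(),(q2@la).mean(),(q2@ax).min(),q[:,2].mean()))
  ret = ret.dtype.type(ret / rcount)
Traceback (most recent call last):
  File "sw.py", line 10, in <module>
    q2=q[:,:2]-o; res.append((t,k.sum(),(q2@la).mean(),(q2@ax).min(),q[:,2].mean()))
                                                       ~~~~~~~~~~~^^
ValueError: zero-size array to reduction operation minimum which has no identity
```

```bash
sed -i 's/cam("top")/cam(sys.argv[2])/; s/    q=P\[k\]; ax/    if not k.any(): print("hidden"); continue\n    q=P[k]; ax/' sw.py
python3 -m inch '[[0,-1.5,0,0,0,0],[0,-1.5,0,0,0,0],[0,-1.5,0,0,0,0],[0,-1.5,0,0,0,0],[0,-1.5,0,0,0,0],[0,-1.5,0,0,0,0],[0,-1.5,0,0,0,0],[0,-1.5,0,0,0,0],[0,-1.5,0,0,0,0],[0,-1.5,0,0,0,0],[0,-1.5,0,0,0,0],[0,-1.5,0,0,0,0]]'
python3 -m inch '[[0,-1.5,0,0,0,0],[0,-1.5,0,0,0,0],[0,-1.5,0,0,0,0],[0,-1.5,0,0,0,0],[0,-1.5,0,0,0,0],[0,-1.5,0,0,0,0],[0,-1.5,0,0,0,0],[0,-1.5,0,0,0,0],[0,-1.5,0,0,0,0],[0,-1.5,0,0,0,0],[0,-1.5,0,0,0,0],[0,-1.5,0,0,0,0]]'
python3 sw.py 8 scene
```

```text
t: 6.05
position: [0.5733, 0.0932, 0.1912]
tool_rot: [0.994, 0.113, -0.0, -0.0]
wrist_force: [0.3, -0.0, -0.1]
grip_width: 0.0001
grasp_force: 0.0
t: 7.25
position: [0.5692, 0.1106, 0.1912]
tool_rot: [0.994, 0.113, -0.0, 0.0]
wrist_force: [-0.5, 0.5, 0.3]
grip_width: -0.0
grasp_force: 0.1
[7.3, 8.0, 0.0095, -0.0054, 0.2136]
[7.35, 9.0, 0.0102, -0.006, 0.2152]
[7.4, 9.0, 0.0099, -0.007, 0.214]
[7.45, 9.0, 0.0094, -0.005, 0.2149]
[7.5, 8.0, 0.0091, -0.0053, 0.2147]
[7.55, 7.0, 0.0088, -0.0061, 0.2155]
[7.6, 7.0, 0.0094, -0.006, 0.2152]
[7.65, 7.0, 0.0095, -0.0061, 0.2151]
[0.56929343 0.11042393 0.19124338] [ 0.94730901  0.68164115 -0.50068097]
```

```bash

python3 -m inch '[[0,-1.5,0,0,0,0],[0,-1.5,0,0,0,0],[0,-1.5,0,0,0,0],[0,-1.5,0,0,0,0],[0,-1.5,0,0,0,0],[0,-1.5,0,0,0,0],[0,-1,0,0,0,0],[0,-0.5,0,0,0,0],[0,0,0,0,0,0],[0,0,0,0,0,0],[0,0,0,0,0,0],[0,0,0,0,0,0]]'
python3 -m inch '[[0,0,0,0,0,0],[0,0,0,0,0,0],[0,0.5,0,0,0,0],[0,1,0,0,0,0],[0,1,0,0,0,0],[0,1,0,0,0,0],[0,1,0,0,0,0],[0,1,0,0,0,0],[0,1,0,0,0,0],[0,1,0,0,0,0],[0,1,0,0,0,0],[0,1,0,0,0,0]]'
python3 sw.py 2 scene
```

```text
t: 8.85
position: [0.5669, 0.1207, 0.1912]
tool_rot: [0.994, 0.113, -0.0, 0.0]
wrist_force: [0.2, -1.1, -0.4]
grip_width: 0.0
grasp_force: 0.1
t: 10.05
position: [0.5691, 0.1114, 0.1913]
tool_rot: [0.994, 0.113, -0.0, -0.0]
wrist_force: [0.7, -0.4, 0.1]
grip_width: -0.0001
grasp_force: 0.1
[10.1, 9.0, 0.01, -0.0048, 0.2159]
[10.15, 9.0, 0.0104, -0.0058, 0.2147]
[0.56908736 0.11131719 0.19126554] [-0.26327193 -0.31461528 -0.31850736]
```

```bash

python3 -m inch '[[0,1,0,0,0,0],[0,1,0,0,0,0],[0,0.7,0,0,0,0],[0,0.7,0,0,0,0],[0,0.5,0,0,0,0],[0,0.5,0,0,0,0],[0,0.5,0,0,0,0],[0,0.5,0,0,0,0],[0,0.5,0,0,0,0],[0,0.5,0,0,0,0],[0,0.5,0,0,0,0],[0,0.5,0,0,0,0]]'
python3 -m inch '[[0,0.5,0,0,0,0],[0,0.5,0,0,0,0],[0,0.5,0,0,0,0],[0,0.5,0,0,0,0],[0,0.5,0,0,0,0],[0,0.5,0,0,0,0],[0,0.5,0,0,0,0],[0,0.5,0,0,0,0],[0,1,0,0,0,0],[0,2,0,0,0,0],[0,4,0,0,0,0],[0,8,0,0,0,0]]'
python3 -m inch '[[0,12,0,0,0,0],[0,20,0,0,0,0],[0,30,0,0,0,0],[0,30,0,0,0,0]]' 0
python3 sw.py 8 top
```

```text
t: 11.35
position: [0.5707, 0.1043, 0.1913]
tool_rot: [0.994, 0.113, -0.0, 0.0]
wrist_force: [0.3, 0.0, 0.5]
grip_width: 0.0
grasp_force: 0.0
t: 12.55
position: [0.575, 0.0858, 0.1912]
tool_rot: [0.994, 0.114, -0.0, -0.0]
wrist_force: [0.1, -0.2, -0.2]
grip_width: 0.0003
grasp_force: 0.0
t: 12.95
position: [0.5959, -0.0057, 0.1913]
tool_rot: [0.994, 0.113, 0.0, 0.0]
wrist_force: [0.3, -0.2, -0.5]
grip_width: 0.0578
grasp_force: 0.0
[13.0, 34.0, 0.0003, -0.0393, 0.2183]
[13.05, 35.0, 0.0002, -0.0395, 0.2186]
[13.1, 36.0, 0.0, -0.0395, 0.2191]
[13.15, 35.0, -0.0002, -0.0395, 0.2194]
[13.2, 33.0, -0.0006, -0.04, 0.2184]
[13.25, 34.0, -0.0007, -0.0397, 0.2194]
[13.3, 36.0, -0.001, -0.04, 0.2189]
[13.35, 35.0, -0.001, -0.0395, 0.2193]
[ 0.5955333  -0.00288381  0.19126117] [ 0.55036957  0.72848285 -0.61099053]
```

```bash
cat > bar.py <<'E'
from h import *
def plane(u,v,m,z):
    K=np.array(m["mtx"]); c=np.array([(u-K[0,2])/K[0,0],(v-K[1,2])/K[1,1],np.ones_like(u,float)]).T
    w=c@R.from_quat(m["orientation"]).as_matrix().T; o=np.array(m["position"])
    return o+w*((z-o[2])/w[:,2])[:,None]
if __name__=="__main__":
  ax=np.array([.9744,.225]);la=np.array([-.225,.9744]); o=np.array([.576,.122])
  for n in("top","scene"):
    p,d,m=cam(n);hsv=cv2.cvtColor(p,cv2.COLOR_RGB2HSV);P=pts(d,m)
    k=((hsv[...,0]<6)|(hsv[...,0]>174))&(hsv[...,1]>120)&(P[...,2]>.18)&(P[...,2]<.26)&(P[...,0]>.5)&(P[...,0]<.68)&(P[...,1]<.3)&(P[...,1]>0)
    v,u=np.nonzero(k); Q=plane(u,v,m,.210)[:,:2]-o; a,l=Q@ax,Q@la
    s=(a>-.018)&(a<.005); s2=(a>.04)&(a<.058)
    print(n,"front bar",s.sum(),a[s].mean(),l[s].mean(),"rear",s2.sum(),a[s2].mean(),l[s2].mean(),"bar fit",np.polyfit(a[s|s2],l[s|s2],1))
    Q=plane(u,v,m,.214)[:,:2]-o;a,l=Q@ax,Q@la;b=a<-.021
    r=cv2.minEnclosingCircle((Q[b]*1000).astype(np.float32))
    print(" button",a[b].min(),a[b].mean(),l[b].mean(),(l[b].min()+l[b].max())/2, P[k][b][:,2].max(), "bar top z",np.median(P[k][s][:,2]), (P[k][:,:2]-o)[b]@ax.T if 0 else "")
    print(" world button centroid",plane(u[b].astype(float),v[b],m,.214).mean(0))
    c=(p[...,0]>0); 
    h=(hsv[...,0]>12)&(hsv[...,0]<30)&(hsv[...,1]>110)&(P[...,2]>.19)&(P[...,2]<.24)&(P[...,0]>.55)&(P[...,0]<.68)&(P[...,1]>.05)&(P[...,1]<.2)
    v,u=np.nonzero(h); 
    if len(u): Q=plane(u,v,m,.210)[:,:2]-o;print(" collar",len(u),(Q@ax).min(),(Q@ax).max(),(Q@la).mean())
E
python3 bar.py
```

```text
top front bar 20 -0.006452672295351049 4.669639395835333e-05 rear 15 0.04886357574263648 0.00048245914449155904 bar fit [7.85065958e-03 9.79942924e-05]
 button -0.039338372873011986 -0.03131035519893334 -0.0002862274673218847 0.00025814470910292316 0.22661656361889615 bar top z 0.21495311761338554 
 world button centroid [0.54555804 0.11467686 0.214     ]
 collar 22 0.022230333032842935 0.03147505983169695 -0.00012006317708759664
scene front bar 32 -0.006255041662607657 -0.0008192067948495286 rear 31 0.049499292527880635 0.000606789072404184 bar fit [ 0.0266326  -0.00068159]
 button -0.04224549818150347 -0.03229688983253903 -0.0009670440102914603 -0.000706008883467093 0.22660205617586815 bar top z 0.21450927620068116 
 world button centroid [0.54475001 0.11379157 0.214     ]
 collar 52 0.01668280456349715 0.03198934507145917 -4.967519956743752e-05
```

```bash

python3 -m inch '[[-6,41.5,0,0,0,0],[-6,41.5,0,0,0,0],[-6,41.5,0,0,0,0],[-6,41.5,0,0,0,0],[0,0,0,0,0,0.077],[0,0,0,0,0,0.077],[0,0,0,0,0,0]]' 0
python3 - <<'E'
from h import *
s=robot.read_state();Rm=R.from_quat(s["tool_rot"]);print(s["position"],Rm.as_matrix().round(3).tolist(),s["grip_width"])
print("tool delta mm",Rm.inv().apply(np.array([.6095,-.1703,.115])-s["position"])*1000)
E
```

```text
t: 14.15
position: [0.6096, -0.1708, 0.1911]
tool_rot: [0.999, 0.036, -0.0, -0.0]
wrist_force: [0.4, 0.9, -0.7]
grip_width: 0.0853
grasp_force: 0.0
[ 0.60960963 -0.17075085  0.19113157] [[0.997, 0.072, -0.0], [0.072, -0.997, 0.0], [-0.0, -0.0, -1.0]] 0.08534225102401863
tool delta mm [-5.39945541e-02 -4.53927037e-01  7.61316153e+01]
```

```bash

python3 -m inch '[[0,-0.4,25,0,0,0],[0,0,25,0,0,0],[0,0,18,0,0,0],[0,0,8,0,0,0],[0,0,0,0,0,0]]' 0
python3 -m inch '[[0,0,0,0,0,0],[0,0,0,0,0,0],[0,0,0,0,0,0],[0,0,0,0,0,0],[0,0,0,0,0,0],[0,0,0,0,0,0]]' 1 50
```

```text
t: 14.65
position: [0.6092, -0.1699, 0.1143]
tool_rot: [0.999, 0.038, -0.001, -0.0]
wrist_force: [-0.4, 0.5, -0.4]
grip_width: 0.0856
grasp_force: 0.0
t: 15.25
position: [0.6101, -0.171, 0.1162]
tool_rot: [0.999, 0.036, 0.001, 0.0]
wrist_force: [0.4, 0.2, 6.4]
grip_width: 0.0371
grasp_force: 50.7
```

```bash

python3 -m inch '[[0,0,-5,0,0,0],[0,0,-10,0,0,0],[0,0,-20,0,0,0],[0,0,-25,0,0,0],[0,0,-20,0,0,0],[0,0,-5,0,0,0],[0,0,0,0,0,0]]'
python3 -m inch '[[0,-25,0,0,0,0],[0,-40,0,0,0,0],[0,-40,0,0,0,0],[-25,-25,0,0,0,0],[-30,-25,0,0,0,0],[-30,-25,0,0,0,-0.081],[-20,-20,0,0,0,-0.081],[0,0,0,0,0,0],[0,0,0,0,0,0]]'
python3 - <<'E'
from h import *
s=robot.read_state();Rm=R.from_quat(s["tool_rot"]);print(s["position"],Rm.as_matrix().round(3).tolist(),s["grip_width"],s["wrist_force"])
for n in("top","scene"):
    p,d,m=cam(n); cv2.imwrite(f"pics/{n}1.png",p[:,:,::-1])
E
```

```text
t: 15.95
position: [0.6096, -0.1706, 0.2009]
tool_rot: [0.999, 0.036, 0.0, 0.0]
wrist_force: [-0.9, 0.2, -6.3]
grip_width: 0.0374
grasp_force: 51.2
t: 16.85
position: [0.4885, 0.0196, 0.1997]
tool_rot: [0.993, 0.117, -0.0, 0.0]
wrist_force: [0.3, 0.1, -5.6]
grip_width: 0.0372
grasp_force: 51.9
[0.48846746 0.0196378  0.19973129] [[0.972, 0.233, -0.001], [0.233, -0.972, -0.0], [-0.001, -0.0, -1.0]] 0.03721962270640817 [ 0.3427525   0.10583782 -5.61129916]
```

View pics/scene1.png

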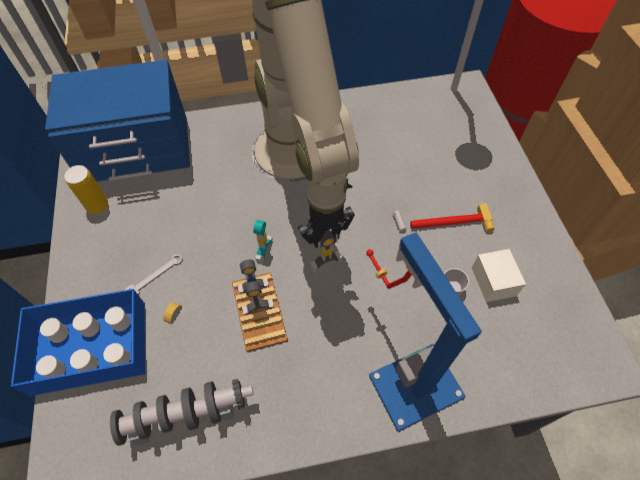

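```bash

python3 - <<'E'
from h import *
s=robot.read_state();Rm=R.from_quat(s["tool_rot"]).as_matrix()
p,d,m=cam("scene");P=pts(d,m)
np.savez("s1.npz",p=p,d=d)
L=(P-s["position"])@Rm*1000   # tool frame mm
k=(abs(L[...,0])<40)&(abs(L[...,1])<60)&(L[...,2]>-60)&(L[...,2]<120)&(d>0)
hsv=cv2.cvtColor(p,cv2.COLOR_RGB2HSV)
v,u=np.nonzero(k);print(u.min(),u.max(),v.min(),v.max())
y=k&(hsv[...,0]>15)&(hsv[...,0]<35)&(hsv[...,1]>110)
for a in range(-32,110,4):
    q=k&(L[...,2]>=a)&(L[...,2]<a+4); 
    if q.any(): print(a,q.sum(),"x",L[q][:,0].min().round(1),L[q][:,0].max().round(1),"y",np.percentile(L[q][:,1],[2,98]).round(1),"yel",(q&y).sum(), L[q&y][:,:2].mean(0).round(1) if (q&y).any() else "")
cv2.imwrite("pics/c1.png",cv2.resize(p[195:295,285:385,::-1],None,fx=6,fy=6,interpolation=cv2.INTER_CUBIC))
E
```

```text
308 348 221 272
-32 30 x -11.4 11.6 y [-30.5  31.4] yel 2 [ 10.4 -10.8]
-28 18 x -9.9 12.4 y [-23.5  32.4] yel 4 [11.1 -1.3]
-24 9 x 5.4 12.9 y [-29.4  29.1] yel 0 
-20 16 x 2.7 11.8 y [-19.6  31.7] yel 5 [ 8.5 -2. ]
-16 31 x -6.3 12.5 y [-30.5  31.9] yel 13 [ 6.9 -2. ]
-12 33 x -1.3 12.6 y [-22.6  26.2] yel 20 [ 5.7 -2.8]
-8 14 x 1.3 11.3 y [-28.4  27.4] yel 2 [ 5.9 -2.4]
-4 1 x 10.0 10.0 y [-1.9 -1.9] yel 0 
0 5 x 2.7 8.5 y [-9.7 23.2] yel 0 
4 5 x 7.3 9.6 y [-10.1  11. ] yel 0 
8 7 x 2.2 7.5 y [-6.7  9.7] yel 0 
12 11 x 4.7 9.5 y [-11.2   9.4] yel 0 
16 11 x -4.3 10.5 y [-7.  10.6] yel 4 [9.4 2.5]
20 14 x -3.7 10.4 y [-10.3  11.7] yel 13 [6.4 0.9]
24 10 x -1.2 10.8 y [-10.8  11.7] yel 10 [8.  1.4]
28 11 x -8.3 10.5 y [-4.4 12.7] yel 11 [5.6 5.3]
32 9 x -1.7 11.0 y [-10.3  11.7] yel 9 [8.1 2.5]
36 9 x -4.6 11.2 y [-7.9 11.7] yel 9 [7.4 3.4]
40 8 x -8.2 10.2 y [-10.   11.6] yel 5 [ 9.2 -0.9]
44 3 x 8.6 10.0 y [-8.3 10.5] yel 1 [ 8.6 -8.4]
48 7 x -3.3 9.7 y [-5.2 11.2] yel 1 [6.  1.5]
52 6 x -3.8 9.2 y [-8. 11.] yel 0 
56 9 x -3.6 9.4 y [-7.8 10.9] yel 0 
60 9 x -6.5 9.4 y [-0.7 12.5] yel 0 
64 14 x -3.3 12.1 y [-12.   14.3] yel 0 
68 40 x -9.7 13.6 y [-18.   18.9] yel 1 [ -3.6 -17.2]
72 33 x -12.2 11.3 y [-20.6  33.4] yel 1 [9.8 3.2]
76 60 x -12.2 11.4 y [-37.9  39.8] yel 0 
80 62 x -10.7 12.1 y [-38.9  40.4] yel 0 
84 18 x -9.7 11.9 y [-40.9  41.7] yel 1 [ 9.5 20. ]
88 12 x -1.2 12.1 y [-40.3  41.8] yel 1 [ 10.2 -25.4]
92 10 x -7.8 11.1 y [-36.3  41.4] yel 0 
96 7 x -7.5 11.5 y [-40.   40.3] yel 0 
100 9 x -6.9 10.6 y [-39.7  41.4] yel 0
```

View pics/c1.png

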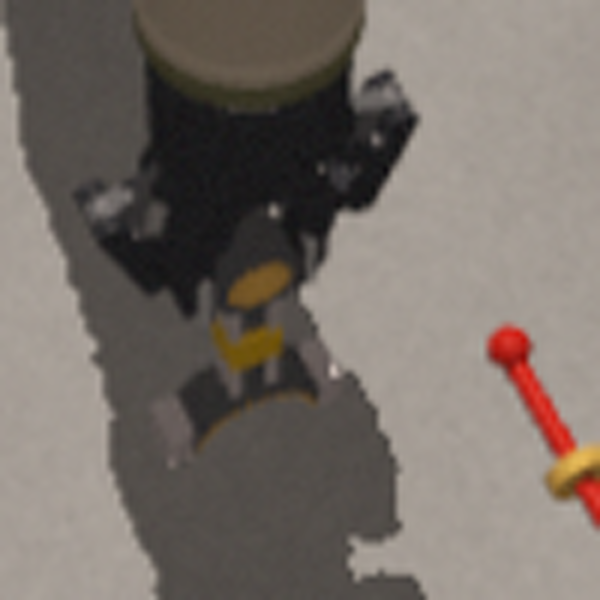

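The crop shows the rod gripped upright and centred (eye near (330,240) in the full picture), with the red button at about (370,253) and the brass collar behind it. Next I move to the pre-thread position.

```bash

python3 -m inch '[[6,-15,2,0,0,0],[10,-25,2.5,0,0,0],[10,-24,2,0,0,0],[5,-12,0,0,0,0],[2,-3.5,0,0,0,0],[0,0,0,0,0,0],[0,0,0,0,0,0],[0,0,0,0,0,0]]'
cat > rel.py <<'E'
from h import *
from bar import plane
s=robot.read_state();Rm=R.from_quat(s["tool_rot"]).as_matrix();T=np.array(s["position"])
print(s["t"],T.round(4),np.degrees(np.arctan2(Rm[1,0],Rm[0,0])).round(2),s["wrist_force"].round(2))
for n in("top","scene"):
    p,d,m=cam(n);P=pts(d,m);hsv=cv2.cvtColor(p,cv2.COLOR_RGB2HSV);L=(P-T)@Rm*1000
    red=((hsv[...,0]<6)|(hsv[...,0]>174))&(hsv[...,1]>120)&(P[...,2]>.18)&(P[...,2]<.25)&(P[...,0]>.5)&(P[...,0]<.68)&(P[...,1]<.3)&(P[...,1]>0)
    v,u=np.nonzero(red)
    if len(u)<5: print(n,"no red");continue
    for z in(.210,.214):
        Q=(plane(u,v,m,z)-T)@Rm*1000; f=Q[:,0]-Q[:,0].min()
        if z==.214: b=f<17;print(n,"button x0",Q[:,0].min().round(1),"y",Q[b,1].mean().round(2),((Q[b,1].min()+Q[b,1].max())/2).round(2))
        else:
            for lo,hi in((20,45),(80,97)):
                b=(f>lo)&(f<hi); print(n,"bar",lo,b.sum(),Q[b,:2].mean(0).round(2) if b.any() else"")
    # held rod: big-end lateral extents
    k=(abs(L[...,0])<18)&(abs(L[...,1])<60)&(L[...,2]>74)&(L[...,2]<108)&(d>0)
    if k.any(): print(n,"rod base y",np.percentile(L[k][:,1],[1,99]).round(1),L[k][:,1].min().round(1),L[k][:,1].max().round(1),"x",np.percentile(L[k][:,0],[2,98]).round(1))
    k=(abs(L[...,0])<18)&(abs(L[...,1])<25)&(L[...,2]>10)&(L[...,2]<60)&(d>0)
    if k.any(): print(n,"shank y",np.percentile(L[k][:,1],[2,98]).round(1))
    cv2.imwrite(f"pics/rel_{n}_{s['t']:.2f}.png",p[:,:,::-1])
E
python3 rel.py
```

```text
t: 17.8
position: [0.5024, 0.1031, 0.1938]
tool_rot: [0.993, 0.116, -0.0, 0.0]
wrist_force: [0.0, -0.1, -5.7]
grip_width: 0.037
grasp_force: 52.1
17.8 [0.5024 0.1031 0.1938] 13.35 [ 0.01 -0.11 -5.66]
top bar 20 23 [123.73  -2.98]
top bar 80 0 
top button x0 90.0 y -3.18 -2.89
scene bar 20 34 [64.44 -1.15]
scene bar 80 25 [121.67  -1.61]
scene button x0 34.7 y -0.92 -0.89
scene rod base y [-30.1  41.3] -39.4 41.8 x [-10.9  12.1]
scene shank y [-10.8  12.2]
```

```bash

python3 -m inch '[[0,-1.5,0,0,0,-0.010],[5,0,0,0,0,0],[8,0,0,0,0,0],[5,0,0,0,0,0],[0,0,0,0,0,0],[0,0,0,0,0,0],[0,0,0,0,0,0],[0,0,0,0,0,0]]'
python3 rel.py
```

```text
t: 18.7
position: [0.5193, 0.1102, 0.1937]
tool_rot: [0.993, 0.122, -0.0, 0.0]
wrist_force: [-0.3, 0.1, -5.3]
grip_width: 0.0374
grasp_force: 52.1
18.7 [0.5193 0.1102 0.1937] 14.03 [-0.29  0.1  -5.31]
top bar 20 22 [127.05   0.77]
top bar 80 0 
top button x0 97.2 y 2.02 1.91
scene bar 20 36 [47.27  3.13]
scene bar 80 23 [103.18   2.98]
scene button x0 16.6 y 1.97 2.38
scene rod base y [-40.   41.9] -40.5 42.1 x [-10.3  11.8]
scene shank y [-8.6 12.6]
```

```bash
cat > avg.py <<'E'
from h import *
from bar import plane
import sys
rows=[]
for i in range(int(sys.argv[1])):
    p,d,m=cam("scene");s=robot.read_state();Rm=R.from_quat(s["tool_rot"]).as_matrix();T=np.array(s["position"])
    if i==0: T0,R0=T,Rm
    P=pts(d,m);hsv=cv2.cvtColor(p,cv2.COLOR_RGB2HSV);L=(P-T0)@R0*1000
    red=((hsv[...,0]<6)|(hsv[...,0]>174))&(hsv[...,1]>120)&(P[...,2]>.18)&(P[...,2]<.25)&(P[...,0]>.5)&(P[...,0]<.68)&(P[...,1]<.3)&(P[...,1]>0)
    v,u=np.nonzero(red);Q=(plane(u,v,m,.21)-T0)@R0*1000;f=Q[:,0]-Q[:,0].max()
    bu=(f<-88);fr=(f>-80)&(f<-55);re=(f>-22)&(f<-6)
    k=(abs(L[...,0])<18)&(abs(L[...,1])<60)&(L[...,2]>74)&(L[...,2]<108)&(d>0);y=L[k][:,1]
    b2=((plane(u[bu],v[bu],m,.214)-T0)@R0*1000)
    rows.append([s["t"],b2[:,0].min() if bu.any() else np.nan,b2[:,1].mean() if bu.any() else np.nan,Q[fr,1].mean(),Q[re,1].mean(),y.min(),y.max(),*((T-T0)@R0*1000),*s["wrist_force"]])
r=np.array(rows);print("t,but_x0,but_y,front_y,rear_y,rodmin,rodmax,dT(3),F(3)");print(r.round(1));print("mean",np.nanmean(r,0).round(2))
E
python3 avg.py 16
```

```text
t,but_x0,but_y,front_y,rear_y,rodmin,rodmax,dT(3),F(3)
[[ 18.8  16.5   2.3   3.1   2.6 -39.7  41.6   0.    0.    0.    0.6   0.3
   -5.3]
 [ 18.9  16.5   2.7   3.3   2.6 -41.1  42.3   0.1  -0.   -0.    1.2  -0.1
   -4.2]
 [ 19.   16.5   2.9   3.4   3.  -40.2  42.7   0.1  -0.   -0.   -1.   -0.2
   -5. ]
 [ 19.   16.5   3.1   3.6   3.  -41.4  42.1   0.1  -0.   -0.    0.5   1.1
   -5.1]
 [ 19.   16.5   3.1   3.6   3.  -40.2  42.    0.1  -0.1  -0.    0.    1.1
   -4.7]
 [ 19.1  16.5   3.3   3.7   3.  -40.6  42.3   0.1   0.    0.    0.3  -0.7
   -5.3]
 [ 19.2  16.5   2.8   3.6   3.  -40.7  42.1   0.1  -0.   -0.   -0.3   0.3
   -6. ]
 [ 19.2  16.5   2.7   3.3   2.8 -40.3  42.8   0.1  -0.    0.   -0.   -1.
   -4.5]
 [ 19.2  16.5   2.3   3.1   2.6 -40.8  42.5   0.1  -0.   -0.    1.   -0.9
   -5.2]
 [ 19.3  16.5   2.5   2.8   2.3 -41.4  42.3   0.1  -0.    0.    0.2   0.1
   -4.5]
 [ 19.4  16.5   2.1   2.7   1.7 -41.1  42.5   0.2  -0.1   0.   -0.   -0.4
   -6.3]
 [ 19.4  16.5   2.1   2.4   2.1 -40.5  42.7   0.1  -0.    0.   -0.8   0.7
   -5.2]
 [ 19.4  16.5   2.3   2.4   2.1 -40.5  42.7   0.2  -0.    0.    0.8   0.1
   -6. ]
 [ 19.5  16.5   1.9   2.3   2.1 -40.5  42.2   0.1  -0.    0.   -0.4   0.1
   -4.8]
 [ 19.6  16.5   2.3   2.4   2.1 -40.5  42.2   0.1  -0.    0.   -0.   -0.
   -5.2]
 [ 19.6  16.5   2.1   2.8   2.3 -41.4  42.    0.1  -0.    0.    0.4  -0.3
   -6.1]]
mean [ 1.923e+01  1.646e+01  2.530e+00  3.040e+00  2.490e+00 -4.068e+01
  4.232e+01  1.200e-01 -3.000e-02  0.000e+00  1.600e-01  0.000e+00
 -5.220e+00]
```

```bash

python3 -m inch '[[0,1.0,0,0,0,0],[0,0.8,0,0,0,0],[0,0,0,0,0,0],[1.5,0,0,0,0,0],[1.5,0,0,0,0,0],[1.5,0,0,0,0,0],[1.5,0,0,0,0,0],[1.5,0,0,0,0,0],[1.5,0,0,0,0,0],[1.5,0,0,0,0,0],[1.5,0,0,0,0,0],[1,0,0,0,0,0]]'
python3 avg.py 8 | tail -4; python3 - <<'E'
from h import *
p,d,m=cam("scene");cv2.imwrite("pics/c2.png",cv2.resize(p[205:305,310:410,::-1],None,fx=6,fy=6,interpolation=cv2.INTER_CUBIC))
E
```

```text
t: 20.8
position: [0.5328, 0.1117, 0.1937]
tool_rot: [0.993, 0.122, 0.0, 0.0]
wrist_force: [0.4, 0.6, -5.5]
grip_width: 0.0371
grasp_force: 52.1
   -5.9]]
mean [ 2.102e+01  6.130e+00  4.400e-01  6.200e-01  5.000e-02 -4.052e+01
  4.218e+01 -3.100e-01  0.000e+00  2.000e-02  3.000e-02  7.000e-02
 -5.360e+00]
```

View pics/c2.png

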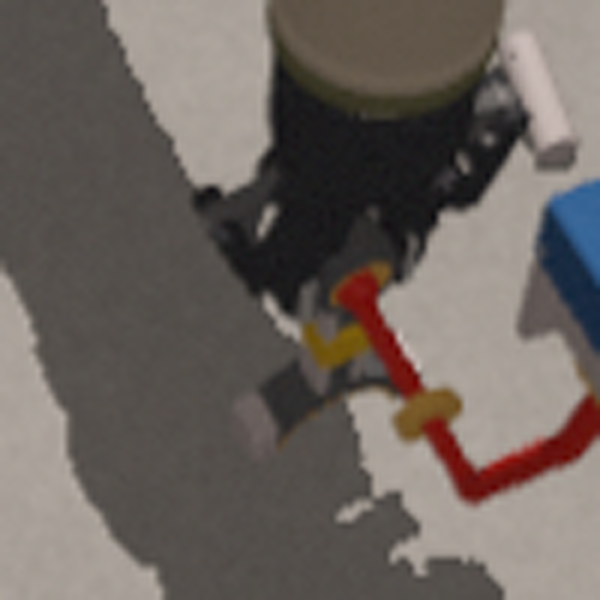

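```bash

python3 -m inch '[[2,0,0,0,0,0],[2,0,0,0,0,0],[2,0,0,0,0,0],[2,0,0,0,0,0],[2,0,0,0,0,0],[2,0,0,0,0,0]]'
python3 -m inch '[[2,0,0,0,0,0],[2,0,0,0,0,0],[2,0,0,0,0,0],[2,0,0,0,0,0],[2,0,0,0,0,0],[2,0,0,0,0,0]]'
python3 avg.py 8 | tail -9
```

```text
t: 21.85
position: [0.5445, 0.1146, 0.1937]
tool_rot: [0.993, 0.122, -0.0, 0.0]
wrist_force: [0.0, -0.5, -5.5]
grip_width: 0.0371
grasp_force: 52.1
t: 22.45
position: [0.5561, 0.1175, 0.1937]
tool_rot: [0.993, 0.122, -0.0, 0.0]
wrist_force: [1.5, 0.2, -4.8]
grip_width: 0.0374
grasp_force: 52.1
 [ 22.8   nan   nan   0.7   0.5 -39.7  42.7  -0.7   0.1   0.    0.5  -0.3
   -5.2]
 [ 22.8   nan   nan   0.9   0.5 -39.   42.5  -0.7   0.1   0.    0.4  -0.5
   -5.6]
 [ 22.8   nan   nan   0.8   0.9 -38.5  42.1  -0.6   0.    0.   -0.5   0.8
   -5.6]]
mean [ 2.268e+01        nan        nan  7.300e-01  4.300e-01 -3.886e+01
  4.240e+01 -5.000e-01  4.000e-02  3.000e-02  2.500e-01 -6.000e-02
 -5.240e+00]avg.py:15: RuntimeWarning: Mean of empty slice
  r=np.array(rows);print("t,but_x0,but_y,front_y,rear_y,rodmin,rodmax,dT(3),F(3)");print(r.round(1));print("mean",np.nanmean(r,0).round(2))
```

```bash
cat > f.py <<'E'
from h import *
F=[]
for i in range(4):
    viewer.camera("scene");s=robot.read_state();F.append(list(s["wrist_force"]))
F=np.array(F);Rm=R.from_quat(s["tool_rot"]).as_matrix();print(s["t"],"tool F",(F@Rm).mean(0).round(2),"axial",(F@Rm)[:,0].round(1),"axial pos",(s["position"][:2]-np.array([.576,.122]))@[.9726*1000,232.4])
E
python3 -m inch '[[2,0,0,0,0,0],[2,0,0,0,0,0],[2,0,0,0,0,0],[2,0,0,0,0,0],[2,0,0,0,0,0],[2,0,0,0,0,0],[1.5,0,0,0,0,0],[1,0,0,0,0,0]]'
python3 f.py
python3 -m inch '[[0.5,0,0,0,0,0],[0.5,0,0,0,0,0],[0.5,0,0,0,0,0],[0.5,0,0,0,0,0],[0.5,0,0,0,0,0],[0.5,0,0,0,0,0],[0.5,0,0,0,0,0],[0.5,0,0,0,0,0]]'
python3 f.py
```

```text
t: 23.65
position: [0.5701, 0.121, 0.1937]
tool_rot: [0.993, 0.122, -0.0, -0.0]
wrist_force: [0.2, 0.4, -4.8]
grip_width: 0.0374
grasp_force: 52.1
23.85 tool F [ 0.19 -0.02  5.24] axial [ 0.3 -0.2  0.7 -0.1] axial pos -6.138884851030811
t: 24.65
position: [0.5739, 0.122, 0.1937]
tool_rot: [0.993, 0.122, -0.0, 0.0]
wrist_force: [0.3, 0.3, -4.8]
grip_width: 0.0373
grasp_force: 52.1
24.85 tool F [-0.04 -0.04  5.06] axial [ 0.3 -0.2 -0.  -0.2] axial pos -2.0614086531397593
```

```bash
echo 'import sys; sys.exit(1 if (F@Rm).mean(0)[0]<-1 else 0)' >> f.py
M='python3 f.py'
python3 -m inch '[[0.5,0,0,0,0,0],[0.5,0,0,0,0,0],[0.5,0,0,0,0,0],[0.5,0,0,0,0,0]]' >/dev/null; $M &&
python3 -m inch '[[0.5,0,0,0,0,0],[0.5,0,0,0,0,0],[0.5,0,0,0,0,0],[0.5,0,0,0,0,0]]' >/dev/null && $M &&
python3 -m inch '[[0.5,0,0,0,0,0],[0.5,0,0,0,0,0],[0.5,0,0,0,0,0]]' >/dev/null && $M &&
python3 -m inch '[[0.5,0,0,0,0,0],[0.5,0,0,0,0,0],[0.5,0,0,0,0,0]]' >/dev/null && $M &&
python3 -m inch '[[0.5,0,0,0,0,0],[0.5,0,0,0,0,0],[0.5,0,0,0,0,0]]' >/dev/null && $M &&
python3 -m inch '[[0.5,0,0,0,0,0],[0.5,0,0,0,0,0],[0.5,0,0,0,0,0]]' >/dev/null && $M
```

```text
25.45 tool F [-0.12  0.1   5.28] axial [ 0.7 -0.4  0.1 -0.9] axial pos -0.06669492669230126
26.05 tool F [-0.3  -0.29  5.47] axial [-0.2 -0.3 -0.2 -0.5] axial pos 1.9373462462065751
26.55 tool F [-0.15 -0.04  5.38] axial [ 0.2  0.1 -0.4 -0.5] axial pos 3.4245828972633428
27.05 tool F [0.36 0.35 4.98] axial [0.7 0.6 0.1 0.1] axial pos 4.926572968813058
27.55 tool F [0.02 0.17 5.3 ] axial [ 0.1 -0.3 -0.3  0.6] axial pos 6.413227778463333
28.05 tool F [0.52 0.18 5.13] axial [0.7 0.7 0.6 0. ] axial pos 7.927153519486071
```

```bash
M='python3 f.py'
python3 -m inch '[[0.5,0,0,0,0,0],[0.5,0,0,0,0,0],[0.5,0,0,0,0,0]]' >/dev/null; $M &&
python3 -m inch '[[0.5,0,0,0,0,0],[0.5,0,0,0,0,0],[0.5,0,0,0,0,0]]' >/dev/null && $M &&
python3 -m inch '[[0.5,0,0,0,0,0],[0.5,0,0,0,0,0],[0.5,0,0,0,0,0]]' >/dev/null && $M &&
python3 -m inch '[[0.5,0,0,0,0,0],[0.5,0,0,0,0,0],[0.5,0,0,0,0,0]]' >/dev/null && $M &&
python3 -m inch '[[0.5,0,0,0,0,0],[0.5,0,0,0,0,0],[0.5,0,0,0,0,0]]' >/dev/null && $M
```

```text
28.55 tool F [-0.31  0.01  5.39] axial [-0.3 -0.8 -0.7  0.5] axial pos 9.420412143492939
29.05 tool F [-0.2   0.12  5.53] axial [-0.6  0.4 -0.8  0.2] axial pos 10.92075948170732
29.55 tool F [-1.9  -0.34  4.98] axial [-1.5 -1.3 -2.  -2.8] axial pos 11.979741465085182
```

```bash
python3 -m inch '[[0.5,0,0,0,0,0],[0,0,0,0,0,0]]' >/dev/null; python3 f.py
```

```text
29.95 tool F [-5.01 -0.23  4.84] axial [-4.9 -4.5 -4.6 -6. ] axial pos 12.22948333466975
```

```bash
python3 -m inch '[[-0.5,0,0,0,0,0],[-0.5,0,0,0,0,0],[-0.5,0,0,0,0,0],[0,0,0,0,0,0]]' >/dev/null; python3 f.py
python3 -m inch '[[0,0,1,0,0,0],[0,0,1,0,0,0],[0,0,1,0,0,0],[0,0,1,0,0,0],[0,0,1,0,0,0],[0,0,1,0,0,0],[0,0,1,0,0,0],[0,0,0.5,0,0,0],[0,0,0.5,0,0,0],[0,0,0,0,0,0]]'; python3 f.py;
python3 -m inch '[[0,0,0.5,0,0,0],[0,0,0.5,0,0,0],[0,0,0.5,0,0,0],[0,0,0.5,0,0,0],[0,0,0.5,0,0,0],[0,0,0.5,0,0,0],[0,0,0,0,0,0]]'; python3 f.py
```

```text
30.55 tool F [-1.77 -0.12  5.12] axial [-1.5 -2.1 -1.7 -1.7] axial pos 11.880873751875257
t: 31.55
position: [0.5869, 0.1252, 0.1857]
tool_rot: [0.993, 0.122, -0.0, 0.0]
wrist_force: [0.7, 0.4, -5.7]
grip_width: 0.0372
grasp_force: 52.2
31.75 tool F [-0.22 -0.27  5.06] axial [ 0.1  0.3 -0.9 -0.4] axial pos 11.441251623453262
t: 32.45
position: [0.587, 0.1252, 0.1827]
tool_rot: [0.993, 0.122, -0.0, 0.0]
wrist_force: [-0.3, -0.5, -4.7]
grip_width: 0.0372
grasp_force: 52.2
32.65 tool F [ 0.18 -0.49  4.89] axial [ 0.9 -0.2 -0.2  0.2] axial pos 11.435870002878731
```

```bash
python3 -m inch '[[0,0,0.5,0,0,0],[0,0,0.5,0,0,0],[0,0,0.5,0,0,0],[0,0,0.5,0,0,0],[0,0,0,0,0,0]]'>/dev/null; python3 f.py
python3 -m inch '[[0,0,0.5,0,0,0],[0,0,0.5,0,0,0],[0,0,0.5,0,0,0],[0,0,0,0,0,0]]'>/dev/null; python3 f.py
```

```text
33.35 tool F [0.05 0.43 2.84] axial [-0.1 -0.6  0.9 -0. ] axial pos 11.501882900286075
33.95 tool F [-0.03 -0.06  1.71] axial [-0.2  0.3  0.  -0.2] axial pos 11.521734291630688
```

```bash
python3 -m inch '[[0,0,0.5,0,0,0],[0,0,0.5,0,0,0],[0,0,0.2,0,0,0],[0,0,0,0,0,0],[0,0,0,0,0,0]]' 1 20; python3 f.py; python3 avg.py 4|tail -3
```

```text
t: 34.45
position: [0.5871, 0.1253, 0.1781]
tool_rot: [0.993, 0.122, 0.0, -0.0]
wrist_force: [0.9, 0.4, -0.5]
grip_width: 0.0372
grasp_force: 52.6
34.65 tool F [ 0.8  -0.03 -0.12] axial [1.3 0.5 0.9 0.5] axial pos 11.548275265766998
mean [ 3.478e+01        nan        nan        nan  2.740e+00 -3.939e+01
  4.225e+01 -0.000e+00  3.000e-02  0.000e+00  5.600e-01  3.600e-01
 -3.300e-01]avg.py:14: RuntimeWarning: Mean of empty slice.
  rows.append([s["t"],b2[:,0].min() if bu.any() else np.nan,b2[:,1].mean() if bu.any() else np.nan,Q[fr,1].mean(),Q[re,1].mean(),y.min(),y.max(),*((T-T0)@R0*1000),*s["wrist_force"]])
  ret = ret.dtype.type(ret / rcount)
avg.py:15: RuntimeWarning: Mean of empty slice
  r=np.array(rows);print("t,but_x0,but_y,front_y,rear_y,rodmin,rodmax,dT(3),F(3)");print(r.round(1));print("mean",np.nanmean(r,0).round(2))
```

```bash
python3 -m inch '[[0,0,0,0,0,0],[0,0,0,0,0,0]]' 0.55 20; python3 -m inch '[[0,0,0,0,0,0],[0,0,0,0,0,0],[0,0,0,0,0,0]]' 0.53 20; python3 f.py
```

```text
t: 35.05
position: [0.5868, 0.1252, 0.178]
tool_rot: [0.993, 0.122, -0.0, 0.0]
wrist_force: [-0.4, 0.6, -0.4]
grip_width: 0.0383
grasp_force: 0.4
t: 35.35
position: [0.587, 0.1252, 0.1781]
tool_rot: [0.993, 0.122, -0.0, 0.0]
wrist_force: [-0.2, -0.6, -0.4]
grip_width: 0.0401
grasp_force: 0.0
35.55 tool F [ 0.16 -0.08 -0.23] axial [ 0.6 -0.   0.3 -0.2] axial pos 11.408137195827692
```

```bash
python3 -m inch '[[0,0,0,0,0,0],[0,0,0,0,0,0],[0,0,0,0,0,0],[0,0,0,0,0,0],[0,0,0,0,0,0],[0,0,0,0,0,0]]' 0 20; python3 -m inch '[[-2,0,0,0,0,0],[-6,0,0,0,0,0],[-15,0,0,0,0,0],[-25,0,0,0,0,0],[-30,0,0,0,0,0],[-30,0,0,0,0,0],[-20,0,0,0,0,0],[0,0,0,0,0,0],[0,0,0,0,0,0],[0,0,0,0,0,0]]'
python3 - <<'E'
from h import *
o=np.array([.576,.122]);ax=np.array([.9726,.2324]);la=np.array([-.2324,.9726])
for i in range(10):
    p,d,m=cam("scene");P=pts(d,m)
    Q=P[...,:2]-o;a=Q@ax;l=Q@la
    k=(abs(a-.011)<.03)&(abs(l)<.07)&(P[...,2]>.06)&(P[...,2]<.125)
    hsv=cv2.cvtColor(p,cv2.COLOR_RGB2HSV)
    r=((hsv[...,0]<6)|(hsv[...,0]>174))&(hsv[...,1]>120)&(P[...,2]>.18)&(P[...,2]<.24)&(a<.0)&(a>-.06)&(abs(l)<.06)
    print(robot.read_state()["t"],k.sum(),"base lat",l[k].min().round(4),l[k].max().round(4),"ax",np.percentile(a[k],[2,98]).round(4),"bar",r.sum(),l[r].mean().round(4),a[r].min().round(4),P[r][:,2].mean().round(4))
cv2.imwrite("pics/c3.png",cv2.resize(p[205:305,310:410,::-1],None,fx=6,fy=6,interpolation=cv2.INTER_CUBIC))
E
```

```text
t: 36.15
position: [0.587, 0.1253, 0.178]
tool_rot: [0.993, 0.122, -0.0, 0.0]
wrist_force: [0.5, -0.5, 0.2]
grip_width: 0.0856
grasp_force: 0.0
t: 37.15
position: [0.4637, 0.0945, 0.1782]
tool_rot: [0.993, 0.122, 0.001, -0.0]
wrist_force: [0.7, -0.7, -0.4]
grip_width: 0.0853
grasp_force: 0.0
37.2 256 base lat -0.046 0.0341 ax [0.0019 0.024 ] bar 62 -0.0025 -0.0375 0.2126
37.25 257 base lat -0.0469 0.0342 ax [0.0021 0.0238] bar 62 -0.0025 -0.0385 0.2126
37.3 252 base lat -0.046 0.0346 ax [0.0017 0.0241] bar 62 -0.0026 -0.0388 0.2128
37.35 256 base lat -0.0463 0.0341 ax [0.0016 0.0237] bar 60 -0.0028 -0.0384 0.213
37.4 257 base lat -0.0465 0.0343 ax [0.0018 0.0239] bar 62 -0.0027 -0.0368 0.2131
37.45 259 base lat -0.0462 0.035 ax [0.002 0.024] bar 62 -0.0024 -0.0371 0.2127
37.5 255 base lat -0.0464 0.035 ax [0.0022 0.0241] bar 63 -0.0021 -0.0389 0.2127
37.55 253 base lat -0.0456 0.0378 ax [0.0008 0.0237] bar 63 -0.002 -0.0375 0.2127
37.6 255 base lat -0.0447 0.0362 ax [0.002  0.0235] bar 63 -0.0017 -0.0383 0.2125
37.65 258 base lat -0.0445 0.0368 ax [0.0022 0.0237] bar 61 -0.0015 -0.037 0.2127
```

View pics/c3.png

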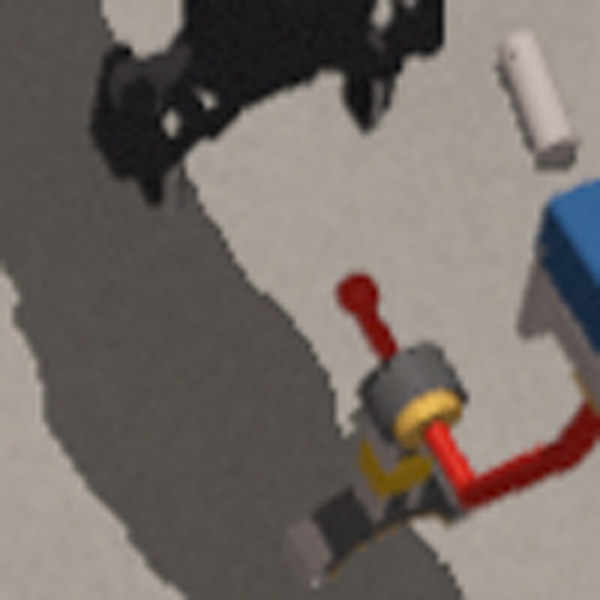

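The crop shows the rod hanging by its eye at the brass collar (410,410), hook plumb and nearly still, and the gripper clear of it.

```bash
python3 -c "
from rig import robot
print(robot.job_done())"
```

```text
the job is handed in; nothing more can be done
None
```

The job is handed in, with no verdict reported back: I stopped the hook, led it back and let it go nearly still (about ±0.6 mm), then hung the yellow rod by its eye against the collar after a push of about 5 N (the brief asked for about 4 N) and released it, leaving it close to plumb and moving only a few millimetres.

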